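Hang the bearing tote on the spring-balanced arm

TASK

Pick up the red bearing tote by its black grip and hang its cross bar in the V-shaped saddle at the end of the yellow spring-balanced arm. Ride the arm down slowly, without leaning on it, until the spring alone carries the whole tote, pause there while still holding it, and only then let go, so that the arm stays where it is and neither drops nor springs up. Leave the other things on the counter where they are.

Things in the scene. Friction and masses are not known exactly. Their poses are not given: they have to be found in the camera images.
- tote: Red open steel tote, loose, holding three chrome bearings and a pulley; 100 x 116 x 40 mm (x, y, z). Mass unknown, 0.33 to 0.95 kg, centred and low. Bail: two 8 mm uprights at y = +-50 mm carry an 8 mm round cross bar along tote y; the black grip block sits on the bar's middle. A half turn changes nothing. Origin: centre of the underside; z up.
- bar (a point): Centre of the tote's cross bar, 120 mm above the tote's underside and 80 mm above its rim; axes as the tote. The arm's end goes into this window, under the bar and between the uprights (92 mm apart), so bring the tote on from beyond the arm's tip, level, in line with the arm.
- grip (a point): Centre of the black grip block, 36 mm above the bar's centre; block 30 mm in tote x, 24 mm in tote y, spanning 16 to 50 mm above the bar's centre. Best gripped from above across the 24 mm (fingers closing along the bar), so that the opened fingers stay clear of the yellow arm.
- mast: Fixed stand of the balanced arm: dark 130 mm square base plate, 28 mm steel post, blue spring drum (60 mm diameter) with the hinge 230 mm above the origin. Origin: centre of the base's underside; z up; the yellow arm points along the mast's x axis, the hinge lies along the mast's y axis.
- saddle (a point): Where the cross bar's centre lies when seated in the steel V (90 degrees, 34 mm wide along mast y) at the arm's end: exactly 240 mm from the hinge's axis, the yellow beam 20 mm below that line, 277 mm above the counter when unloaded; moves with the arm. The V's sides rise 9 mm (hinge side) and 13 mm (tip side) above this point. The bar must lie along mast y, the arm between the uprights.
- balancer (a joint): Arm angle, rad: 0 = unloaded at its upper stop, line hinge to saddle rising 0.2; grows as the tip sinks; lower stop 0.55. Under a push on the saddle it starts to sink at about 1.5 N, then takes about 76 N per metre more (4.4 N m/rad); under the tote it rests 0.09 to 0.45 down, by the tote's mass. Lightly damped: let go early it drops, held too low it springs up.
- funnel_stand: Bystander: tin funnel in a ring stand on a 100 x 150 mm dark base, 197 mm tall. Origin: centre of the underside.
- screwdriver: Bystander: stubby yellow-handled screwdriver, 110 mm, lying on the counter.
- diode_plate: Bystander: dark grey diode plate 60 x 85 x 13 mm lying flat. Origin: centre of the underside.
- stud: Bystander: brass terminal stud standing on its 22 mm head, 38 mm tall. Origin: centre of the underside.

How it is judged (in metres and radians):
On the way, in this order (a step that is already met when the one before it is completed fails the run):
1. the tote is lifted clear of the counter, not yet on the arm (height (world z) of tote above 0.03 m and contact force between tote and the fingers above 0.5 N and contact force between tote and mast below 0.1 N), for 0.2 s.
2. the cross bar lies in the saddle and the arm has sunk under it and come to rest, the tote still held (distance between bar and saddle below 0.012 m and value of joint balancer above 0.06 rad and contact force between tote and mast above 2.2 N and contact force between tote and the fingers above 0.3 N and velocity of joint balancer between -0.06 and 0.06 rad/s), for 0.3 s.
At the end, for the whole second after the job is handed in: The tote hangs free from the arm, at rest: its cross bar within 10 mm of its seat in the saddle, across the arm to within 0.25 rad, tote upright to within 0.2 rad and clear of the counter (over 20 mm), the arm sunk by more than 0.06 rad, slower than 0.1 rad/s, the fingers off it (distance between bar and saddle below 0.01 m and angle between the y axis of tote and the y axis of mast, either way round below 0.25 rad and angle between tote's own z axis and vertical below 0.2 rad and height (world z) of tote above 0.02 m and value of joint balancer above 0.06 rad and contact force between tote and mast above 2 N and contact force between tote and the fingers below 0.05 N and velocity of joint balancer between -0.1 and 0.1 rad/s and linear speed of tote below 0.06 m/s); the robot touches nothing.
It fails at once if the arm is driven down or comes up fast (over 0.35 rad/s, about 84 mm/s at the saddle) (velocity of joint balancer above 0.35 rad/s or velocity of joint balancer below -0.35 rad/s).
It fails at once if with the tote let go, the arm drops or springs up (over 0.16 rad/s, about 38 mm/s at the saddle) (contact force between tote and the fingers below 0.05 N and (velocity of joint balancer above 0.16 rad/s or velocity of joint balancer below -0.16 rad/s)).
It fails at once if the tote is leaned on: more than 15 N on the arm (contact force between tote and mast above 15 N).
It fails at once if the robot touches the arm or its stand with more than 3 N (contact force between any of the fingers, the arm and mast above 3 N).
It fails at once if a bystander is moved by more than 25 mm (distance of any of funnel_stand, screwdriver, diode_plate, stud from where it was at the start of the episode above 0.025 m).
It also fails if it takes over 72 s, if anything falls off the work surface, if the arm or the gripper's body presses on something with over 40 N, if the wrist force passes 120 N, or if a joint passes its speed limit or range.

ROBOT

A 7-joint arm with a two-finger parallel gripper is mounted at the origin on the work surface. World frame = base frame: x ahead of the robot, y to its left, z up, the work surface at z = 0. Lengths are in mm, angles in rad, forces in N, time in s.
With the tool pointing down it reaches from about 400 to 875 mm from the base axis. Payload 4.4 kg.
Tool frame: the origin (TCP) lies on the centre line of the jaws, within the pads' length; the fingertips stand 25 mm ahead of it and the grasp point (between the pads) lies 6 mm ahead of it; x points along the fingers, y is the direction in which the jaws open and shut, and the axes are right-handed (so a half turn about x gives the same grasp; the last joint's range is limited). The gripper opens to 85 mm and grips with 20 to 120 N. Pads are 22 mm wide; open, the fingers measure 114 mm over their backs; the gripper's body (76 mm by 85 mm) begins 54 mm behind the grasp point. The pads swing forward as they close: fully open they stand 13 mm farther back than shut.
Start: joints at [-1.274, 0.628, 0.038, 1.517, -0.027, 0.996, -0.02], TCP at [230.659, 607.712, 256.313] pointing down, gripper open.
Joint ranges: [-3.06, 3.06], [-0.37, 2.12], [-1.25, 1.32], [0.18, 2.47], [-1.1, 4.24], [0.23, 1.98], [-2.94, 2.94]. Speed limits (rad/s): [2.57, 2.57, 3.14, 3.14, 3.14, 3.14, 3.14].

INTERFACE

Orientations are given as [roll, pitch, yaw] about the fixed x, y, z axes, in that order (R = Rz(yaw) Ry(pitch) Rx(roll)).
In Python, from cell import * gives the robot as it stands. The module is installed in compiled form; this text tells all that it offers.
- The arm moves only by the tool jog_arm, never from a script. Its argument "series" is a list of rows, each a list of 3 entries, a list of its own where there are three numbers: the turn, a rotation vector about the tool's x, y, z in degrees, then the shift along the tool's x, y, z in mm, then the gripper's target within -1 to 1 (shut at 1, half-way at 0, fully open at -1). In form: [[[rx, ry, rz], [dx, dy, dz], hand], ...]. A call has 1 to 8 rows; each row shifts and turns the commanded pose from where the row before left it, along the tool's axes as they then stand; what a row does not reach is not made up. A row lasts 1/8 s, in which the tool goes at most 62.5 mm and 10.7 degrees, less where a joint would pass 70% of its speed; a pose out of reach is approached as far as the arm can. A call is refused whole if a number of a shift passes 62.5 or a number of a turn 10.7, either way. A call with a gripper value outside its range is refused whole. The fingers move at their own pace and stop on an object; the grip force is fixed at half the most. Time passes only in rows, so rows that do not move let the fingers close. It gives the time, the measured TCP pose, the force and the opening at its end, in the units of the state.
- read_state(): the state, without advancing time (a new reading comes with each control period).
- get_image(name): name is "scene" or "side" or "wrist"; returns a dict with "img" (384x512x3 uint8, red, green, blue), "range_z" (384x512 float32, mm along the optical axis (not along the pixel's ray), 0 where there is no reading), "fovy" (degrees; the focal length in pixels is half the picture's height over the tangent of half this angle, whatever the lens; pixels are square), "cx", "cy" (the principal point, pixels), "k1" (the pictures are not rectified: a ray, as slopes to the right and down, at radius r is drawn at 1 + k1 r^2 times it, then the intrinsics apply), "cam_to_world" (4x4, takes a point from camera to world coordinates). Camera axes: x right, y up, looking along -z (the intrinsics and any distortion apply to the point x, -y, -z); pixel columns grow to the right and rows downward; lengths in mm; the calibration is good to about 2 mm. A picture is of the moment at which its call begins.
- finish_job(): hands the job in, once; it reports no verdict.
The state is a dict: "clock": time; "qpos": joint angles; "qd": joint speeds; "tau": joint torques, N m; "eef_pos": TCP position; "tool_rot": TCP orientation; "force": force on the tool from outside, world axes, zero at the start; "torque": the same for the moment, N m; "width": finger opening in mm.
Only numpy, scipy, OpenCV 4.12 (cv2) and the standard library are available. Lean on these libraries where they do the work, as an engineer would, in place of code of your own. Each camera call takes 0.05 s, during which the arm holds its last target. There are 200 camera calls.

## Working session

There is one attempt and no reset: what is moved stays moved. The work goes in short steps, Python scripts to look and compute and a tool call to move; the robot and the scene stay as the last step left them, time stands still between calls to the robot, and variables do not carry over. Pictures are saved under pics/ and viewed, about 8 in all and at most 12, crops included, and the job is handed in when it is done.

Besides the shell and the picture viewer there is one more tool, called after "Call:" as name(argument=value, ...) on one line, values as JSON. jog_arm: Moves the arm, as the interface text tells. Its arguments: {"type":"object","properties":{"series":{"type":"array"}},"required":["series"]}

```bash
mkdir -p pics
cat > h.py <<'E'
from cell import *
import numpy as np, cv2
def pts(d):
    h,w=d["range_z"].shape; f=h/2/np.tan(np.radians(d["fovy"])/2)
    K=np.array([[f,0,d["cx"]],[0,f,d["cy"]],[0,0,1.]])
    u,v=np.meshgrid(np.arange(w),np.arange(h))
    p=cv2.undistortPoints(np.stack([u,v],-1).reshape(-1,1,2).astype(float),K,np.array([d["k1"],0,0,0,0.])).reshape(h,w,2)
    z=d["range_z"].astype(float)
    c=np.stack([p[...,0]*z,-p[...,1]*z,-z,np.ones_like(z)],-1)
    P=(c@np.array(d["cam_to_world"]).T)[...,:3]; P[z<=0]=np.nan
    return P
def hsv(d): return cv2.cvtColor(d["img"],cv2.COLOR_RGB2HSV)
def save(d,n): cv2.imwrite("pics/"+n,d["img"][...,::-1])
E
python3 - <<'E'
from h import *
s=read_state(); print({k:np.round(s[k],3).tolist() for k in s})
ims=[]
for n in("scene","side"):
    d=get_image(n); np.save(n+".npy",d,allow_pickle=True); ims.append(d["img"])
    P=pts(d);H=hsv(d)
    print(n,np.round(d["cam_to_world"],2).tolist())
    hh,ss,vv=H[...,0],H[...,1],H[...,2]
    for nm,m in dict(red=((hh<6)|(hh>174))&(ss>150)&(vv>60),yellow=(hh>18)&(hh<34)&(ss>140)&(vv>80),blue=(hh>100)&(hh<125)&(ss>120)).items():
        k,l,st,ce=cv2.connectedComponentsWithStats(m.astype(np.uint8))
        for i in range(1,k):
            if st[i,4]>60:
                q=P[l==i]; q=q[~np.isnan(q[:,0])]
                if len(q): print(nm,st[i].tolist(),np.round(np.percentile(q,[3,50,97],axis=0)).tolist())
cv2.imwrite("pics/a.png",cv2.resize(np.vstack(ims),(600*512//600,600*768//600*1))[:, :, ::-1][:768])
cv2.imwrite("pics/s1.png",ims[0][...,::-1]);cv2.imwrite("pics/s2.png",ims[1][...,::-1])
E
```

```text
{'clock': 0.0, 'qpos': [-1.274, 0.629, 0.038, 1.518, -0.027, 0.996, -0.02], 'qd': [-0.0, -0.0, -0.001, 0.001, -0.002, 0.0, -0.0], 'tau': [-0.0, -56.339, 1.226, -19.345, 0.011, 0.01, -0.0], 'eef_pos': [230.395, 607.174, 255.379], 'tool_rot': [-1.563, 1.569, -1.926], 'force': [-0.293, -0.154, 0.829], 'torque': [0.058, -0.048, 0.032], 'width': 85.009}
scene [[-0.23, -0.78, 0.59, 1116.17], [0.97, -0.2, 0.13, 108.62], [0.02, 0.6, 0.8, 860.47], [0.0, 0.0, 0.0, 1.0]]
red [466, 91, 43, 39, 983] [[4.0, 617.0, 11.0], [56.0, 647.0, 81.0], [69.0, 692.0, 111.0]]
red [0, 133, 59, 44, 1214] [[506.0, -784.0, 2.0], [541.0, -718.0, 27.0], [612.0, -654.0, 59.0]]
red [322, 201, 13, 16, 67] [[505.0, 182.0, -2.0], [515.0, 189.0, 18.0], [537.0, 206.0, 39.0]]
red [305, 204, 52, 45, 508] [[531.0, 136.0, 1.0], [602.0, 186.0, 25.0], [645.0, 265.0, 40.0]]
yellow [110, 126, 57, 24, 377] [[549.0, -385.0, 215.0], [584.0, -297.0, 237.0], [612.0, -219.0, 254.0]]
yellow [0, 161, 40, 46, 1126] [[622.0, -756.0, 0.0], [651.0, -686.0, 17.0], [722.0, -654.0, 58.0]]
yellow [251, 162, 16, 17, 141] [[411.0, -53.0, -1.0], [43
[... 855 characters left out ...]
[191, 191, 30, 14, 176] [[497.0, 128.0, 3.0], [520.0, 170.0, 23.0], [547.0, 209.0, 41.0]]
red [410, 352, 62, 32, 948] [[512.0, -761.0, 1.0], [602.0, -689.0, 16.0], [607.0, -658.0, 60.0]]
yellow [308, 203, 43, 62, 430] [[556.0, -368.0, 221.0], [582.0, -286.0, 239.0], [608.0, -202.0, 259.0]]
yellow [221, 245, 8, 18, 134] [[409.0, -58.0, 9.0], [428.0, -37.0, 21.0], [450.0, -13.0, 28.0]]
yellow [435, 323, 62, 61, 1665] [[618.0, -783.0, 1.0], [694.0, -724.0, 17.0], [718.0, -660.0, 61.0]]
blue [150, 0, 362, 248, 42130] [[1687.0, -445.0, -625.0], [1698.0, 120.0, -187.0], [1709.0, 1685.0, 298.0]]
blue [323, 103, 23, 31, 454] [[1651.0, 418.0, -653.0], [1699.0, 501.0, -583.0], [1711.0, 588.0, -450.0]]
```

View pics/s1.png

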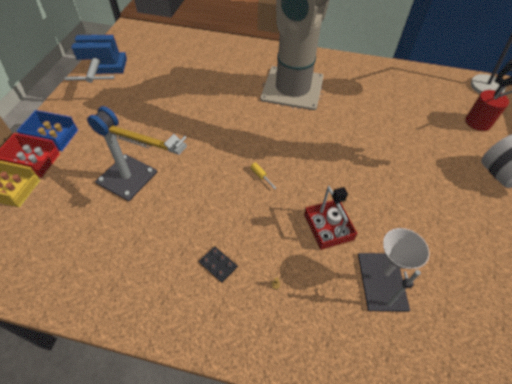

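View pics/s2.png

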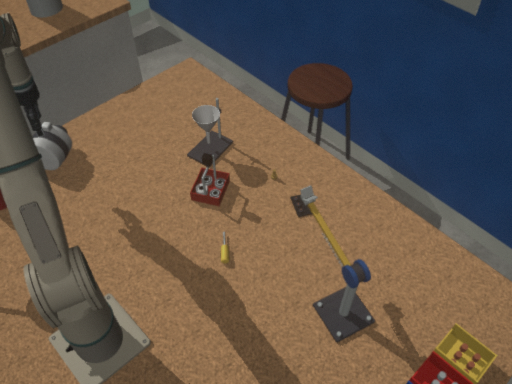

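The scene view shows the tote at about (330,222) with its grip at (340,195), and the mast base at (127,176) with the arm reaching to the V at (177,144). In the side view the tote is at (210,187), the grip at (207,158) and the V at (308,195).

Run:
```python
from h import *
R=[];Y=[];G=[];S=[]
for n in("scene","side"):
    d=np.load(n+".npy",allow_pickle=True).item();P=pts(d);H=hsv(d)
    hh,ss,vv=H[...,0],H[...,1],H[...,2]; x,y,z=np.moveaxis(P,-1,0)
    near=(abs(x-575)<100)&(abs(y-190)<90)
    red=((hh<8)|(hh>172))&(ss>110)&near&(z>28)&(z<48)
    q=P[red]; print(n,"rim",len(q),cv2.minAreaRect(q[:,:2].astype(np.float32)))
    R.append(q)
    g=(vv<60)&near&(z>120)&(z<200); q=P[g]
    print(" grip",len(q),np.round(np.percentile(q,[5,50,95],axis=0),1).tolist()); top=q[q[:,2]>np.percentile(q[:,2],90)-5]
    print("  top",len(top),top.mean(0).round(1),cv2.minAreaRect(top[:,:2].astype(np.float32)))
    bar=near&(z>110)&(z<130)&(vv>60); print(" bar/upr",np.round(P[bar],0).tolist()[:12])
    yl=(hh>18)&(hh<34)&(ss>120)&(z>190)&(z<300)&(abs(y+300)<150); q=P[yl]
    ln=cv2.fitLine(q.astype(np.float32),cv2.DIST_HUBER,0,.01,.01).ravel(); print(" beam",ln.round(3),"yaw",np.arctan2(ln[1],ln[0]))
    st=(z>225)&(z<310)&(abs(x-610)<50)&(abs(y+180)<50)&~yl; q=P[st]
    print(" saddle",len(q),np.round(np.percentile(q,[3,50,97],axis=0),1).tolist(),cv2.minAreaRect(q[:,:2].astype(np.float32)))
    b=(vv<110)&(ss<90)&(z>2)&(z<20)&(abs(x-560)<130)&(abs(y+410)<130); 
    k,l,stt,c=cv2.connectedComponentsWithStats(b.astype(np.uint8)); i=1+np.argmax(stt[1:,4]); q=P[l==i]
    print(" base",len(q),np.median(q[:,2]),cv2.minAreaRect(q[:,:2].astype(np.float32)))
    dr=(hh>98)&(hh<128)&(ss>100)&(z>190)&(z<280)&(abs(y+400)<60)&(abs(x-560)<80);q=P[dr];print(" drum",len(q),np.percentile(q,[3,50,97],axis=0).round(1).tolist())
    for nm,m in dict(fun=(abs(x-650)<160)&(abs(y-370)<130)&(z>20)&(z<230)&(vv>0),).items():
        q=P[m];print(nm,len(q),np.percentile(q,[1,50,99],axis=0).round().tolist())
q=np.vstack(R);print("all rim",cv2.minAreaRect(q[:,:2].astype(np.float32)),[len(r) for r in R])
a,b=[np.load(n+".npy",allow_pickle=True).item()["img"] for n in("scene","side")]
c=[cv2.resize(i,(400,300),interpolation=cv2.INTER_CUBIC) for i in(a[170:260,280:400],a[110:200,90:210],b[140:230,155:275],b[170:260,270:390])]
cv2.imwrite("pics/c.png",np.vstack([np.hstack(c[:2]),np.hstack(c[2:])])[...,::-1])
```

```text
scene rim 299 ((572.4765625, 200.72169494628906), (118.94020080566406, 101.84623718261719), 30.723047256469727)
 grip 155 [[566.5, 187.3, 144.3], [580.7, 199.0, 165.9], [588.9, 211.7, 169.9]]
  top 83 [576.1 199.8 168. ] ((576.2691650390625, 199.6857147216797), (22.04306983947754, 26.807680130004883), 25.89501953125)
 bar/upr [[526.0, 174.0, 120.0], [530.0, 172.0, 120.0], [530.0, 174.0, 121.0], [529.0, 177.0, 121.0], [532.0, 172.0, 119.0], [533.0, 174.0, 121.0], [531.0, 177.0, 119.0], [534.0, 179.0, 124.0], [533.0, 173.0, 116.0], [535.0, 175.0, 120.0], [535.0, 177.0, 121.0], [535.0, 180.0, 121.0]]
 beam [ 2.83000e-01  9.38000e-01  1.99000e-01  5.84901e+02 -2.97096e+02
  2.37219e+02] yaw 1.2774903
 saddle 297 [[599.5, -215.1, 249.8], [619.2, -183.1, 273.0], [634.8, -161.9, 292.3]] ((613.0476684570312, -193.75059509277344), (64.1109619140625, 34.232242584228516), 72.54350280761719)
 base 1282 12.088790088367944 ((549.44775390625, -407.76373291015625), (134.60972595214844, 131.25537109375), 73.14594268798828)
 drum 323 [[532.2, -425.1, 218.0], [570.5, -396.9, 244.3], [579.6, -376.3, 258
[... 692 characters left out ...]
0]]
 beam [ 2.69000e-01  9.42000e-01  2.01000e-01  5.80766e+02 -2.86754e+02
  2.39612e+02] yaw 1.2930787
 saddle 222 [[596.0, -206.3, 256.5], [611.2, -181.2, 278.8], [629.0, -166.4, 293.2]] ((608.5123901367188, -194.3898468017578), (65.4520263671875, 35.67268753051758), 70.62969207763672)
 base 1606 12.852437648821933 ((545.2114868164062, -410.146240234375), (129.8297882080078, 132.79664611816406), 73.4401626586914)
 drum 172 [[516.7, -435.2, 226.4], [528.9, -415.8, 255.5], [565.6, -390.7, 261.6]]
fun 723 [[557.0, 244.0, 23.0], [697.0, 357.0, 148.0], [757.0, 393.0, 193.0]]
all rim ((570.04248046875, 198.12051391601562), (125.78309631347656, 103.83123779296875), 30.723047256469727) [299, 222]
```

View pics/c.png

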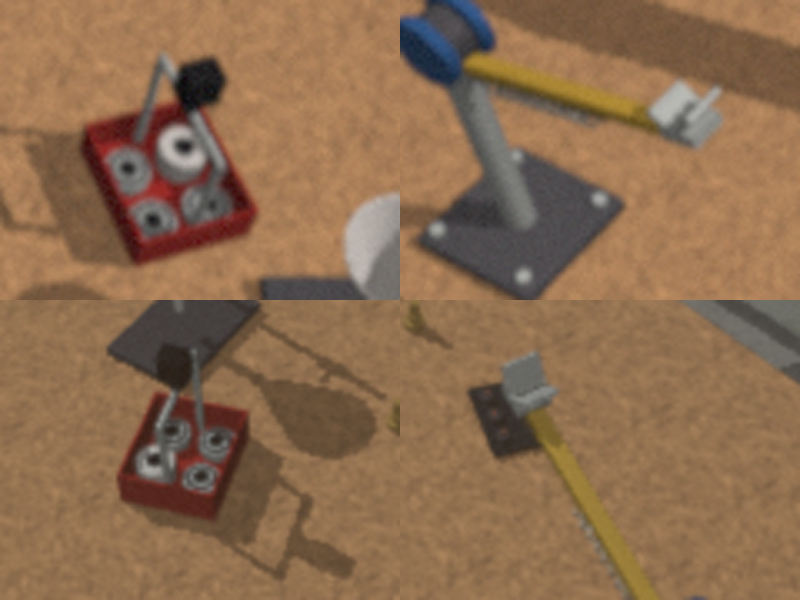

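Call:
jog_arm(series=[[[9.8, 0, 0], [-4, 0, 0], -1], [[9.8, 0, 0], [-6, 0, 20], -1], [[9.8, 0, 0], [-6, 0, 30], -1], [[9.8, 0, 0], [-6, 0, 40], -1], [[0, 0, 0], [-6, 10, 45], -1], [[0, 0, 0], [-6, 10, 45], -1], [[0, 0, 0], [-6, 10, 45], -1], [[0, 0, 0], [0, 10, 45], -1]])

```text
clock: 1.1
eef_pos: [421.9, 410.4, 296.5]
tool_rot: [1.933, 1.57, 0.886]
force: [0.3, -0.0, -1.1]
width: 85.3
```

Call:
jog_arm(series=[[[0, 0, 0], [0, 4, 45], -1], [[0, 0, 0], [0, 4, 45], -1], [[0, 0, 0], [0, 4, 45], -1], [[0, 0, 0], [0, 4, 45], -1], [[0, 0, 0], [0, 4, 40], -1], [[0, 0, 0], [0, 3.5, 25], -1], [[0, 0, 0], [0, 0, 5], -1], [[0, 0, 0], [0, 0, 0], -1]])

```text
clock: 2.1
eef_pos: [565.7, 207.5, 295.9]
tool_rot: [-2.473, 1.569, 2.764]
force: [0.6, 0.3, 0.1]
width: 85.3
```

Run:
```python
from h import *
s=read_state(); print({k:np.round(s[k],3).tolist() for k in s})
d=get_image("wrist");save(d,"w1.png");P=pts(d);H=hsv(d);hh,ss,vv=np.moveaxis(H,-1,0).astype(int);x,y,z=np.moveaxis(P,-1,0)
print(np.round(d["cam_to_world"],2).tolist())
near=(abs(x-571)<110)&(abs(y-199)<100)
q=P[((hh<8)|(hh>172))&(ss>110)&near&(z>34)&(z<46)];print(len(q));r=cv2.minAreaRect(q[:,:2].astype(np.float32));print("rim",r)
q=P[near&(vv<60)&(z>120)&(z<200)];print("grip",len(q),np.percentile(q,[3,50,97],axis=0).round(1).tolist())
top=q[abs(q[:,2]-np.percentile(q[:,2],90))<4];print(len(top),top.mean(0),cv2.minAreaRect(top[:,:2].astype(np.float32)))
q=P[near&(z>112)&(z<128)&(vv>60)]; 
if len(q)>9: print("bar",cv2.fitLine(q[:,:2].astype(np.float32),cv2.DIST_HUBER,0,.01,.01).ravel(),cv2.minAreaRect(q[:,:2].astype(np.float32)))
```

```text
{'clock': 2.1, 'qpos': [-0.56, 0.53, 0.258, 1.611, -0.153, 1.022, 0.269], 'qd': [-0.021, -0.004, -0.013, 0.002, -0.004, 0.002, -0.001], 'tau': [1.228, -50.299, 4.227, -19.508, 0.124, -0.022, 0.029], 'eef_pos': [565.716, 207.524, 295.947], 'tool_rot': [-2.473, 1.569, 2.764], 'force': [0.585, 0.338, 0.057], 'torque': [0.03, -0.019, -0.067], 'width': 85.304}
[[0.87, -0.48, -0.14, 529.39], [0.5, 0.83, 0.24, 269.14], [-0.0, -0.28, 0.96, 412.43], [0.0, 0.0, 0.0, 1.0]]
931
rim ((569.6138305664062, 199.64266967773438), (115.57797241210938, 100.58123779296875), 31.052492141723633)
grip 1386 [[554.6, 187.1, 143.6], [567.6, 203.7, 168.5], [581.7, 216.8, 170.0]]
1135 [568.91002691 200.88965773 168.61178751] ((569.2613525390625, 200.32235717773438), (23.55022430419922, 29.18608283996582), 31.090457916259766)
bar [8.5563636e-01 5.1757747e-01 5.6939832e+02 2.0102734e+02] ((569.4465942382812, 199.95152282714844), (107.02731323242188, 8.295049667358398), 31.25992202758789)
```

View pics/w1.png

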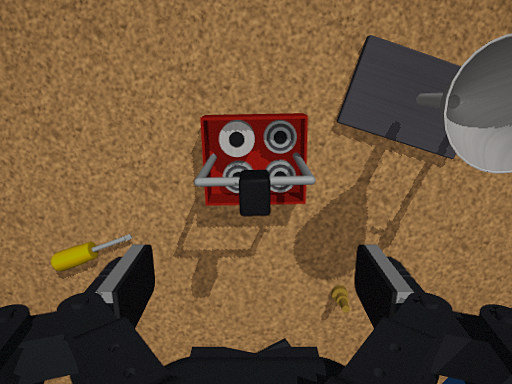

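The wrist view shows the grip at (255,193) on the bar at row 181, between the open fingers. The funnel is well to the right.

Call:
jog_arm(series=[[[-1, 0, 0], [10, 0, 6], -1], [[0, 0, 0], [20, 0, 0], -1], [[0, 0, 0], [20, 0, 0], -1], [[0, 0, 0], [20, 0, 0], -1], [[0, 0, 0], [0, 0, 0], -1], [[0, 0, 0], [0, 0, 0], -1]])

```text
clock: 2.9
eef_pos: [569.6, 201.9, 226.7]
tool_rot: [1.396, 1.57, 0.368]
force: [-0.4, -0.5, -0.0]
width: 85.4
```

Call:
jog_arm(series=[[[0, 0, 0], [15, -1, 1.5], -1], [[0, 0, 0], [15, 0, 0], -1], [[0, 0, 0], [15, 0, 0], -1], [[0, 0, 0], [12, 0, 0], -1], [[0, 0, 0], [8, 0, 0], -1], [[0, 0, 0], [0, 0, 0], -1], [[0, 0, 0], [0, 0, 0], 1], [[0, 0, 0], [0, 0, 0], 1]])

```text
clock: 3.9
eef_pos: [569.7, 199.9, 161.8]
tool_rot: [1.409, 1.57, 0.379]
force: [1.8, 0.3, -0.6]
width: 51.9
```

Call:
jog_arm(series=[[[0, 0, 0], [0, 0, 0], 1], [[0, 0, 0], [0, 0, 0], 1], [[0, 0, 0], [0, 0, 0], 1], [[0, 0, 0], [0, 0, 0], 1]])

```text
clock: 4.4
eef_pos: [569.9, 200.1, 161.7]
tool_rot: [1.431, 1.569, 0.402]
force: [1.1, 0.7, 2.3]
width: 23.1
```

Call:
jog_arm(series=[[[0, 0, 0], [-5, 0, 0], 1], [[0, 0, 0], [-10, 0, 0], 1], [[0, 0, 0], [-20, 0, 0], 1], [[0, 0, 0], [-20, 0, 0], 1], [[0, 0, 0], [-20, 0, 0], 1], [[0, 0, 0], [-10, 0, 0], 1], [[0, 0, 0], [-5, 0, 0], 1], [[0, 0, 0], [0, 0, 0], 1]])

```text
clock: 5.4
eef_pos: [569.1, 199.7, 251.1]
tool_rot: [-1.86, 1.57, -2.89]
force: [0.1, 0.9, -4.0]
width: 23.2
```

Run:
```python
from h import *
f=[]
for i in range(4):
    d=get_image("side"); s=read_state(); f.append(s["force"])
print(np.round(f,2).tolist(), s["eef_pos"],s["width"])
```

```text
[[-0.25, -0.32, -4.48], [0.75, -0.74, -3.99], [-1.06, 0.57, -4.39], [0.43, -1.07, -4.06]] [568.92152675 199.68400147 250.56717409] 23.46753755375912
```

Call:
jog_arm(series=[[[4, 0, 0], [-8, 0, 0], 1], [[7, 0, 0], [-14, 0, 0], 1], [[7, 0, 0], [-14, 0, 0], 1], [[7, 0, 0], [-15, 0, 0], 1], [[7, 0, 0], [-15, 0, 0], 1], [[7, 0, 0], [-15, 0, 0], 1], [[6, 0, 0], [-12, 0, 0], 1], [[2.8, 0, 0], [-8, 0, 0], 1]])

```text
clock: 6.6
eef_pos: [569.2, 199.9, 352.4]
tool_rot: [-0.635, 1.571, -2.5]
force: [-0.1, 0.3, -3.8]
width: 23.5
```

Call:
jog_arm(series=[[[0, 0, 0], [0, 8, 10], 1], [[0, 0, 0], [0, 16, 21], 1], [[0, 0, 0], [0, 26, 35], 1], [[0, 0, 0], [0, 28, 37], 1], [[0, 0, 0], [0, 28, 37], 1], [[0, 0, 0], [0, 24, 32], 1], [[0, 0, 0], [0, 15, 20], 1], [[0, 0, 0], [0, 8, 11], 1]])

```text
clock: 7.6
eef_pos: [656.9, -41.8, 351.4]
tool_rot: [-0.6, 1.569, -2.467]
force: [0.4, 0.1, -4.4]
width: 23.3
```

Call:
jog_arm(series=[[[0, 0, 0], [0, 0, 0], 1], [[0, 0, 0], [0, 0, 0], 1], [[0, 0, 0], [0, 0, 0], 1], [[0, 0, 0], [0, 0, 0], 1]])

```text
clock: 8.1
eef_pos: [657.1, -37.7, 352.4]
tool_rot: [-2.825, 1.57, 1.596]
force: [0.3, -0.4, -3.9]
width: 23.3
```

```bash
cat > m.py <<'E'
from h import *
s=read_state(); print(s["clock"],np.round(s["eef_pos"],1),np.round(s["force"],2),"tooly deg",90+np.degrees(s["tool_rot"][2]-s["tool_rot"][0]))
e=np.array(s["eef_pos"]); u=np.array([.287,.958]); v=np.array([.958,-.287])
for n in("scene","side","wrist"):
    d=get_image(n);np.save(n+".npy",d,allow_pickle=True);P=pts(d);H=hsv(d);hh,ss,vv=np.moveaxis(H,-1,0).astype(int);x,y,z=np.moveaxis(P,-1,0)
    near=np.hypot(x-e[0],y-e[1])<100; zb=e[2]-42
    q=P[((hh<8)|(hh>172))&(ss>110)&near&(abs(z-zb+80)<10)]
    if len(q)>20: print(n,"rim",len(q),cv2.minAreaRect(q[:,:2].astype(np.float32)),np.percentile(q[:,2],[5,50,95]).round(1))
    bar=P[near&(abs(z-zb)<9)&(vv>60)&(ss<60)&(abs((x-e[0])*v[0]+(y-e[1])*v[1])<60)&(abs((x-e[0])*u[0]+(y-e[1])*u[1])<25)]
    if len(bar)>20: print(n,"bar",len(bar),cv2.minAreaRect(bar[:,:2].astype(np.float32)),np.percentile(bar[:,2],[5,50,95]).round(1))
    yl=(hh>18)&(hh<34)&(ss>120)&(z>150)&(z<300)&(abs(y+300)<150); q=P[yl]
    if len(q)>30:
        ln=cv2.fitLine(q.astype(np.float32),cv2.DIST_HUBER,0,.01,.01).ravel(); print(n,"beam",len(q),ln.round(3))
    st=(z>200)&(z<310)&(abs(x-615)<60)&(abs(y+184)<50)&(ss<50)&(vv>70)&((P[...,:2]-e[:2])@u<-30); q=P[st]
    if len(q)>30: print(n,"steel",len(q),cv2.minAreaRect(q[:,:2].astype(np.float32)),np.percentile(q,[3,50,97],axis=0).round(1).tolist())
E
python3 m.py
python3 - <<'E'
import numpy as np,cv2
a,b,w=[np.load(f"{n}.npy",allow_pickle=True).item()["img"] for n in("scene","side","wrist")]
c=np.hstack([cv2.resize(a[60:240,90:290],(400,360)),cv2.resize(w,(400,300),).__getitem__(slice(None)) if 0 else cv2.copyMakeBorder(cv2.resize(w,(400,300)),0,60,0,0,cv2.BORDER_CONSTANT)])
cv2.imwrite("pics/d.png",c[...,::-1])
E
```

```text
8.1 [657.1 -37.7 352.4] [ 0.32 -0.39 -3.88] tooly deg 343.30075074482585
scene rim 427 ((659.8934936523438, -37.08332061767578), (101.98312377929688, 117.52945709228516), 73.4843521118164) [221.2 227.5 230.3]
scene bar 126 ((660.379638671875, -36.580238342285156), (7.97484016418457, 107.63082885742188), 73.06809997558594) [306.7 312.1 314.3]
scene beam 383 [ 2.91000e-01  9.36000e-01  1.98000e-01  5.85546e+02 -2.94818e+02
  2.37774e+02]
scene steel 248 ((614.1334838867188, -190.67359924316406), (57.481414794921875, 33.67784881591797), 73.74984741210938) [[599.9, -198.1, 264.5], [618.8, -181.6, 274.6], [635.2, -162.5, 291.9]]
side rim 279 ((655.6536865234375, -40.49280548095703), (107.96522521972656, 117.86213684082031), 73.84738159179688) [221.7 227.3 232.4]
side bar 84 ((654.1605224609375, -40.78877639770508), (10.948503494262695, 106.24310302734375), 72.56993103027344) [303.6 313.  316.9]
side beam 457 [ 2.73000e-01  9.41000e-01  1.99000e-01  5.80465e+02 -2.87889e+02
  2.39642e+02]
side steel 188 ((611.8417358398438, -184.77801513671875), (38.37498474121094, 34.45444869995117), 75.17108154296875) [[595.4, -201.3, 263.9], [610.7, -179.3, 279.2], [628.7, -166.7, 293.2]]
wrist rim 2203 ((657.0045166015625, -38.762908935546875), (100.62986755371094, 116.59700012207031), 73.19245910644531) [222.2 229.2 230.6]
wrist bar 2186 ((656.4841918945312, -38.096805572509766), (8.25059986114502, 106.6932144165039), 73.14812469482422) [307.2 312.6 314.1]
```

View pics/d.png

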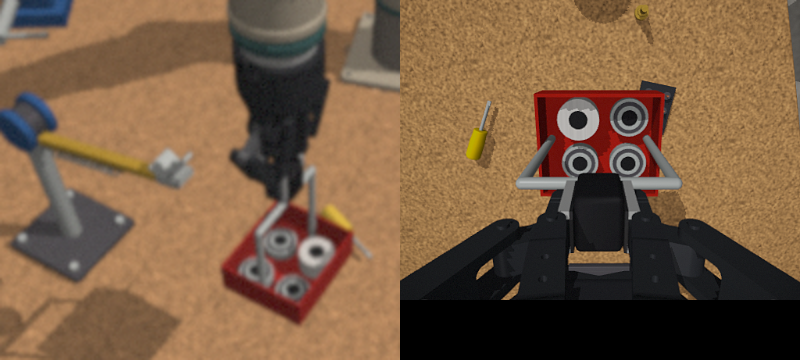

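The crop shows the tote hanging level beyond the arm's tip, with the V at (170,165) and the bar square to the arm.

Call:
jog_arm(series=[[[0, 0, 0], [0, 0, 10], 1], [[0, 0, 0], [0, 1, 20], 1], [[0, 0, 0], [0, 0, 25], 1], [[0, 0, 0], [0, 0, 25], 1], [[0, 0, 0], [0, 0, 25], 1], [[0, 0, 0], [0, 0, 23], 1], [[0, 0, 0], [0, 0, 15], 1], [[0, 0, 0], [0, 0, 8], 1]])

```text
clock: 9.25
eef_pos: [614.1, -184.8, 352.3]
tool_rot: [-1.45, 1.571, 2.968]
force: [0.2, 1.1, -3.6]
width: 23.4
```

Call:
jog_arm(series=[[[0, 0, 0], [0, 0, 0], 1], [[0, 0, 0], [0, 0, 0], 1], [[0, 0, 0], [0, 0, 0], 1], [[0, 0, 0], [0, 0, 0], 1]])

```text
clock: 9.75
eef_pos: [614.7, -183.0, 352.2]
tool_rot: [-2.703, 1.571, 1.718]
force: [0.4, 0.8, -4.3]
width: 23.7
```

```bash
sed -i 's/@u<-30)/@u<90)/' m.py; python3 m.py
python3 - <<'E'
import numpy as np,cv2
a,b,w=[np.load(f"{n}.npy",allow_pickle=True).item()["img"] for n in("scene","side","wrist")]
c=np.hstack([cv2.resize(a[70:190,90:223],(400,360)),cv2.resize(w[100:300,145:367],(400,360))])
d=np.hstack([cv2.resize(b[140:260,250:400],(400,240)),np.zeros((240,400,3),np.uint8)])
cv2.imwrite("pics/e.png",np.vstack([c,d])[...,::-1])
E
```

```text
9.75 [ 614.7 -183.   352.2] [ 0.4   0.84 -4.28] tooly deg 343.26917402077447
scene rim 370 ((617.5247802734375, -181.34701538085938), (100.48194122314453, 118.49716186523438), 72.9760513305664) [220.9 226.9 230.2]
scene bar 150 ((618.6611938476562, -181.07127380371094), (8.424548149108887, 106.0439224243164), 72.83342742919922) [305.2 311.8 314.2]
scene beam 345 [ 2.88000e-01  9.36000e-01  2.02000e-01  5.82992e+02 -3.04435e+02
  2.35624e+02]
scene steel 931 ((613.2574462890625, -189.08670043945312), (85.17770385742188, 107.86246490478516), 61.81772232055664) [[570.7, -218.9, 203.0], [617.2, -181.5, 218.9], [668.3, -146.3, 305.1]]
side rim 255 ((613.1132202148438, -185.7144317626953), (103.42544555664062, 119.92193603515625), 73.99607849121094) [221.  226.2 232.5]
side bar 87 ((611.69482421875, -185.25335693359375), (10.79751205444336, 103.93991088867188), 73.45292663574219) [306.  312.  316.2]
side beam 448 [ 2.74000e-01  9.40000e-01  2.02000e-01  5.80738e+02 -2.87172e+02
  2.39970e+02]
side steel 540 ((613.86279296875, -177.73397827148438), (82.95651245117188, 105.92408752441406), 73.98363494873047) [[562.7, -216.9, 203.6], [604.8, -181.0, 227.4], [660.4, -146.8, 306.5]]
wrist rim 2191 ((614.1797485351562, -183.8729248046875), (100.6291275024414, 115.91606903076172), 73.33279418945312) [221.9 229.  230.5]
wrist bar 2192 ((613.9591674804688, -183.15489196777344), (8.221662521362305, 106.36358642578125), 73.34247589111328) [307.1 312.5 314.1]
wrist beam 574 [ 3.03000e-01  9.32000e-01  1.98000e-01  5.78643e+02 -3.01533e+02
  2.37248e+02]
wrist steel 8025 ((613.9465942382812, -181.3524169921875), (83.52342224121094, 107.52885437011719), 73.02932739257812) [[568.4, -221.6, 204.8], [617.1, -170.6, 218.5], [663.7, -140.5, 305.1]]
```

View pics/e.png

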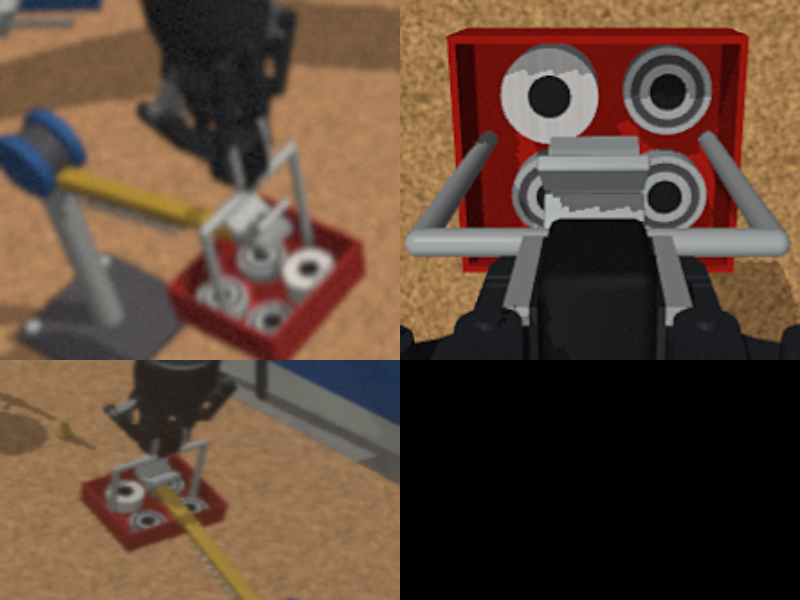

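The bar is above the V. In the wrist crop the V at cols 545–648 is centred between the uprights, near col 597. Next I check the V's profile along the arm.

Run:
```python
from h import *
u=np.array([.287,.958]); v=np.array([.958,-.287])
for n,b in(("wrist",(-.5,0)),("scene",(3,1.5)),("side",(-2.3,-2.5))):
    d=np.load(n+".npy",allow_pickle=True).item();P=pts(d);H=hsv(d)
    q=P[(P[...,2]>258)&(P[...,2]<298)&(H[...,1]<60)&(H[...,2]>60)].copy(); q[:,:2]-=np.array([614.7,-183])+b
    a=q[:,:2]@u; l=q[:,:2]@v; k=(abs(l)<22)&(abs(a)<40); a,l,z=a[k],l[k],q[k,2]
    print(n,k.sum(),"lat",np.percentile(l,[2,98]).round(1))
    for i in range(-24,33,4):
        m=(a>=i)&(a<i+4)
        if m.sum()>3: print(i+2,m.sum(),np.percentile(z[m],[10,50,90]).round(1))
```

```text
wrist 2550 lat [-16.9  15.1]
-10 14 [276.3 277.4 277.9]
-6 317 [273.9 275.1 276.3]
-2 446 [271.2 272.7 274.3]
2 170 [270.5 272.9 275.5]
6 187 [276.7 279.4 281.8]
10 191 [283.1 285.3 287.5]
14 448 [270.9 289.5 293. ]
18 777 [264.2 291.1 292.9]
scene 275 lat [-16.8  15.7]
-18 10 [279.5 280.9 281.8]
-14 31 [277.1 279.3 281.3]
-10 34 [273.7 276.8 279.8]
-6 32 [270.8 274.4 276. ]
-2 29 [269.5 271.9 273.6]
2 6 [261.5 269.5 274.3]
6 19 [265.9 269.7 274.8]
10 29 [268.8 270.4 277. ]
14 45 [263.1 270.3 291.8]
18 40 [263.8 289.1 292.7]
side 164 lat [-16.1  15.7]
-18 12 [278.7 281.5 282.8]
-14 17 [273.3 281.1 282.4]
-10 21 [262.7 267.9 279.4]
-6 11 [263.5 275.2 276.4]
-2 13 [268.7 273.9 276.7]
2 21 [270.4 272.7 276.3]
6 27 [271.9 275.3 281.1]
10 24 [275.3 280.2 284.3]
14 15 [270.2 280.8 285.2]
```

The V's vertex is about 0.5 mm from the bar along the arm and 1 mm sideways, at z≈271, so the seat is near z≈277. Before lowering I average the weight in air.

```bash
cat > f.py <<'E'
from h import *
import sys
f=[];e=[];w=[]
for i in range(int(sys.argv[1])):
    d=get_image("side"); s=read_state(); f.append(s["force"]);e.append(s["eef_pos"]);w.append(np.array(s["tau"]))
f=np.array(f);print(s["clock"],f.mean(0).round(3),"sem",(f.std(0)/len(f)**.5).round(3),np.mean(e,0).round(2),s["width"],np.mean(w,0).round(3))
P=pts(d);H=hsv(d);q=P[(H[...,0]>18)&(H[...,0]<34)&(H[...,1]>120)&(P[...,2]>120)&(abs(P[...,1]+300)<150)]
ln=cv2.fitLine(q.astype(np.float32),cv2.DIST_HUBER,0,.01,.01).ravel();ln[:3]*=np.sign(ln[1]);print("slope",np.arcsin(ln[2]),ln[3:])
E
python3 f.py 24
```

```text
11.1 [ 0.21  -0.031 -3.676] sem [0.084 0.114 0.102] [ 614.51 -183.61  352.29] 23.23198875889363 [-1.1000e-02 -5.4783e+01  7.0430e+00 -2.2115e+01  1.2000e-02  2.0000e-03
 -0.0000e+00]
slope 0.20627095 [ 580.41406 -287.79312  239.58125]
```

Call:
jog_arm(series=[[[0, 0, 0], [5, -0.8, 0], 1], [[0, 0, 0], [6, 0, 0], 1], [[0, 0, 0], [6, 0, 0], 1], [[0, 0, 0], [5, 0, 0], 1], [[0, 0, 0], [4, 0, 0.5], 1], [[0, 0, 0], [2, 0, 0], 1], [[0, 0, 0], [0, 0, 0], 1]])

```text
clock: 11.98
eef_pos: [613.6, -183.8, 324.2]
tool_rot: [-1.953, 1.571, 2.467]
force: [0.3, 0.8, -4.6]
width: 23.4
```

Call:
jog_arm(series=[[[0, 0, 0], [2, 0, 0], 1], [[0, 0, 0], [2, 0, 0], 1], [[0, 0, 0], [1.5, 0, -0.1], 1], [[0, 0, 0], [1.5, 0, -0.3], 1], [[0, 0, 0], [1.5, 0, -0.3], 1], [[0, 0, 0], [1.5, 0, -0.3], 1], [[0, 0, 0], [1.5, 0, -0.3], 1], [[0, 0, 0], [1.5, 0, -0.3], 1]])

```text
clock: 12.98
eef_pos: [614.2, -182.3, 311.3]
tool_rot: [1.742, 1.571, -0.121]
force: [-1.4, -0.0, -1.5]
width: 23.0
```

```bash
python3 f.py 6; python3 m.py | grep -E "bar|beam"
python3 - <<'E'
import numpy as np,cv2
a,b,w=[np.load(f"{n}.npy",allow_pickle=True).item()["img"] for n in("scene","side","wrist")]
c=np.hstack([cv2.resize(a[70:190,90:223],(400,360)),cv2.resize(w[100:300,145:367],(400,360))])
cv2.imwrite("pics/g.png",c[...,::-1])
E
```

```text
13.275 [-0.019  0.508 -1.651] sem [0.244 0.183 0.208] [ 614.17 -182.27  311.26] 23.20966125782505 [ 2.9400e-01 -5.4141e+01  7.2590e+00 -2.0469e+01  1.3200e-01 -8.5000e-02
 -5.0000e-03]
slope 0.16252096 [ 580.93427 -287.83093  235.13779]
scene bar 220 ((619.0255126953125, -177.8917999267578), (31.460208892822266, 104.47383117675781), 63.8265380859375) [260.8 269.6 273.1]
scene beam 393 [ 2.88000e-01  9.43000e-01  1.65000e-01  5.84380e+02 -2.98098e+02
side bar 138 ((610.8780517578125, -187.6515350341797), (28.386398315429688, 104.67106628417969), 66.28900146484375) [263.9 270.9 274.5]
side beam 438 [ 2.77000e-01  9.46000e-01  1.67000e-01  5.80655e+02 -2.87549e+02
wrist bar 2881 ((615.643310546875, -175.61529541015625), (21.43625259399414, 107.0658950805664), 73.34938049316406) [261.8 271.5 275.1]
wrist beam 709 [ 2.51000e-01  9.53000e-01  1.69000e-01  5.88845e+02 -2.66010e+02
```

View pics/g.png

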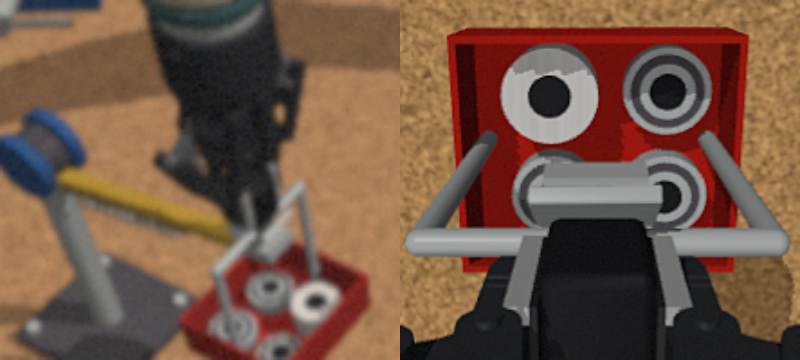

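The bar is in the V and the arm has started to sink (tote level, wrist crop V at cols 530–662). I carry on down the arc slowly.

Call:
jog_arm(series=[[[0, 0, 0], [1.5, 0, -0.2], 1], [[0, 0, 0], [2, 0, -0.3], 1], [[0, 0, 0], [2, 0, -0.3], 1], [[0, 0, 0], [2, 0, -0.3], 1], [[0, 0, 0], [2, 0, -0.2], 1], [[0, 0, 0], [2, 0, -0.2], 1], [[0, 0, 0], [2, 0, -0.2], 1], [[0, 0, 0], [1.5, 0, -0.2], 1]])

```text
clock: 14.42
eef_pos: [614.7, -180.5, 296.2]
tool_rot: [1.69, 1.571, -0.174]
force: [1.2, 0.8, -1.3]
width: 22.9
```

```bash
python3 f.py 30
```

```text
15.925 [ 0.647  0.858 -0.275] sem [0.087 0.102 0.117] [ 614.68 -180.49  296.32] 23.01719223410257 [ 6.4000e-01 -5.3618e+01  7.4820e+00 -1.9343e+01  3.4700e-01  8.7000e-02
 -9.0000e-03]
slope 0.1013056 [ 580.2774  -288.93417  226.82738]
```

Call:
jog_arm(series=[[[0, 0, 0], [1, 0, -0.4], 1], [[0, 0, 0], [1, 0, -0.4], 1], [[0, 0, 0], [1, 0, -0.4], 1], [[0, 0, 0], [1, 0, -0.4], 1], [[0, 0, 0], [0.5, 0, 0], 1], [[0, 0, 0], [0, 0, 0], 1], [[0, 0, 0], [0, 0, 0], 1], [[0, 0, 0], [0, 0, 0], 1]])

```text
clock: 16.92
eef_pos: [614.9, -179.1, 291.8]
tool_rot: [-1.142, 1.57, -3.006]
force: [0.3, 0.5, 0.4]
width: 23.5
```

```bash
python3 f.py 40
```

```text
18.925 [-1.683 -0.236 -0.186] sem [0.121 0.094 0.078] [ 614.93 -179.05  291.75] 23.068904489958786 [-4.2900e-01 -5.3849e+01  6.5960e+00 -2.0271e+01 -3.3200e-01 -4.3200e-01
 -2.5000e-02]
slope 0.08149514 [ 580.98584 -285.06665  225.09248]
```

Call:
jog_arm(series=[[[0, 0, 0], [0.5, 0, 0.2], 1], [[0, 0, 0], [0.5, 0.1, 0.2], 1], [[0, 0, 0], [0.5, 0, 0], 1], [[0, 0, 0], [0, 0, 0], 1], [[0, 0, 0], [0, 0, 0], 1], [[0, 0, 0], [0, 0, 0], 1], [[0, 0, 0], [0, 0, 0], 1], [[0, 0, 0], [0, 0, 0], 1]])

```text
clock: 19.92
eef_pos: [615.1, -179.1, 290.3]
tool_rot: [-2.667, 1.57, 1.753]
force: [-3.3, 1.0, 0.7]
width: 23.2
```

```bash
python3 f.py 50; python3 m.py | grep -E "bar|beam"
```

```text
22.425 [-2.828  3.653  0.136] sem [0.074 0.113 0.072] [ 615.05 -179.09  290.24] 23.168177503282134 [ 1.7670e+00 -5.3781e+01  8.5580e+00 -2.1214e+01  5.8500e-01 -1.5460e+00
 -1.8000e-02]
slope 0.083618335 [ 581.4333  -286.28195  224.16655]
scene bar 185 ((619.9193115234375, -174.23245239257812), (33.80085754394531, 103.33040618896484), 60.42213439941406) [240.1 249.2 254. ]
scene beam 415 [ 2.98000e-01  9.51000e-01  7.80000e-02  5.85525e+02 -2.93524e+02
side bar 138 ((610.4867553710938, -184.45668029785156), (31.111530303955078, 103.59959411621094), 65.25769805908203) [241.  250.3 255.3]
side beam 404 [ 2.77000e-01  9.58000e-01  8.00000e-02  5.81248e+02 -2.85305e+02
wrist bar 2666 ((616.4175415039062, -173.10107421875), (19.29261016845703, 106.66754150390625), 73.23341369628906) [241.1 250.6 255.1]
wrist beam 740 [ 2.63000e-01  9.56000e-01  1.32000e-01  5.92067e+02 -2.55354e+02
```

Call:
jog_arm(series=[[[0, 0, 0], [0, -0.1, -0.1], 1], [[0, 0, 0], [0, -0.1, -0.1], 1], [[0, 0, 0], [0, 0, -0.1], 1], [[0, 0, 0], [0, 0, 0], 1], [[0, 0, 0], [0, 0, 0], 1], [[0, 0, 0], [0, 0, 0], 1], [[0, 0, 0], [0, 0, 0], 1], [[0, 0, 0], [0, 0, 0], 1]])

```text
clock: 23.58
eef_pos: [615.0, -179.1, 290.3]
tool_rot: [1.082, 1.571, -0.782]
force: [-1.7, 3.7, 0.5]
width: 23.2
```

```bash
python3 f.py 25
```

```text
24.825 [-1.886  3.418  0.27 ] sem [0.101 0.075 0.095] [ 615.01 -179.08  290.31] 22.971057972031943 [ 1.8450e+00 -5.3684e+01  8.6080e+00 -2.0673e+01  7.0100e-01 -1.2070e+00
 -2.0000e-02]
slope 0.07580325 [ 581.45416 -284.81448  224.47461]
```

Call:
jog_arm(series=[[[0, 0, 0], [0, -0.1, -0.2], 1], [[0, 0, 0], [0, -0.1, -0.2], 1], [[0, 0, 0], [0, -0.1, -0.2], 1], [[0, 0, 0], [0, 0, 0], 1], [[0, 0, 0], [0, 0, 0], 1], [[0, 0, 0], [0, 0, 0], 1], [[0, 0, 0], [0, 0, 0], 1], [[0, 0, 0], [0, 0, 0], 1]])

```text
clock: 25.82
eef_pos: [615.0, -178.9, 290.4]
tool_rot: [0.79, 1.57, -1.074]
force: [0.5, -0.4, -0.3]
width: 23.3
```

```bash
python3 f.py 25
```

```text
Traceback (most recent call last):
  File "f.py", line 5, in <module>
    d=get_image("side"); s=read_state(); f.append(s["force"]);e.append(s["eef_pos"]);w.append(np.array(s["tau"]))
ValueError: 200 camera calls are used up
```

Camera calls are used up, so further force averages have to come from the readings of idle rows.

Call:
jog_arm(series=[[[0, 0, 0], [0, 0, 0], 1]])

```text
clock: 26.25
eef_pos: [615.0, -178.9, 290.4]
tool_rot: [0.825, 1.57, -1.039]
force: [0.5, -1.8, -0.3]
width: 23.2
```

Call:
jog_arm(series=[[[0, 0, 0], [0, 0, 0], 1]])

```text
clock: 26.38
eef_pos: [615.0, -178.9, 290.4]
tool_rot: [0.802, 1.57, -1.062]
force: [0.6, -1.4, -0.3]
width: 23.2
```

Call:
jog_arm(series=[[[0, 0, 0], [0, 0, 0], 1]])

```text
clock: 26.5
eef_pos: [614.9, -178.9, 290.4]
tool_rot: [0.796, 1.57, -1.068]
force: [0.2, -2.2, 0.1]
width: 23.2
```

Call:
jog_arm(series=[[[0, 0, 0], [0, 0, 0], 1]])

```text
clock: 26.62
eef_pos: [614.9, -178.8, 290.4]
tool_rot: [0.834, 1.57, -1.03]
force: [0.6, -2.9, -0.5]
width: 23.2
```

Call:
jog_arm(series=[[[0, 0, 0], [0, 0, 0], 1]])

```text
clock: 26.75
eef_pos: [614.9, -178.8, 290.4]
tool_rot: [0.838, 1.57, -1.026]
force: [0.1, -3.0, -0.1]
width: 23.2
```

Call:
jog_arm(series=[[[0, 0, 0], [0, 0, 0], 1]])

```text
clock: 26.88
eef_pos: [615.0, -178.8, 290.4]
tool_rot: [0.85, 1.57, -1.014]
force: [0.5, -3.4, -1.5]
width: 23.4
```

Call:
jog_arm(series=[[[0, 0, 0], [0, 0, 0], 1]])

```text
clock: 27.0
eef_pos: [614.9, -178.8, 290.4]
tool_rot: [0.819, 1.57, -1.045]
force: [1.0, -3.7, -0.9]
width: 23.2
```

Call:
jog_arm(series=[[[0, 0, 0], [0, 0, 0], 1]])

```text
clock: 27.12
eef_pos: [614.9, -178.8, 290.4]
tool_rot: [0.781, 1.57, -1.083]
force: [2.2, -4.7, -0.1]
width: 23.2
```

Call:
jog_arm(series=[[[0, 0, 0], [0, 0, 0], 1]])

```text
clock: 27.25
eef_pos: [614.9, -178.8, 290.3]
tool_rot: [0.762, 1.57, -1.102]
force: [1.4, -4.2, -0.1]
width: 22.9
```

Call:
jog_arm(series=[[[0, 0, 0], [0, 0, 0], 1]])

```text
clock: 27.38
eef_pos: [614.9, -178.8, 290.4]
tool_rot: [0.82, 1.57, -1.044]
force: [1.7, -4.1, -0.6]
width: 23.5
```

Call:
jog_arm(series=[[[0, 0, 0], [0, 0, 0], 1]])

```text
clock: 27.5
eef_pos: [614.9, -178.8, 290.4]
tool_rot: [0.827, 1.57, -1.037]
force: [1.6, -5.2, -0.3]
width: 23.1
```

Call:
jog_arm(series=[[[0, 0, 0], [0, 0, 0], 1]])

```text
clock: 27.62
eef_pos: [615.0, -178.7, 290.4]
tool_rot: [0.81, 1.57, -1.054]
force: [1.5, -5.5, 0.4]
width: 23.2
```

Call:
jog_arm(series=[[[0, 0, 0], [0, 0.1, 0.1], 1], [[0, 0, 0], [0.3, 0, 0.1], 1], [[0, 0, 0], [0, 0, 0], 1], [[0, 0, 0], [0, 0, 0], 1]])

```text
clock: 28.12
eef_pos: [614.9, -178.7, 290.0]
tool_rot: [1.02, 1.571, -0.844]
force: [2.4, -5.1, 0.5]
width: 23.2
```

Call:
jog_arm(series=[[[0, 0, 0], [0, 0, 0], 1], [[0, 0, 0], [0, 0, 0], 1], [[0, 0, 0], [0, 0, 0], 1], [[0, 0, 0], [0, 0, 0], 1]])

```text
clock: 28.62
eef_pos: [614.9, -178.7, 290.0]
tool_rot: [0.956, 1.57, -0.908]
force: [2.0, -6.2, -0.4]
width: 23.4
```

Call:
jog_arm(series=[[[0, 0, 0], [0, 0, 0], 1], [[0, 0, 0], [0, 0, 0], 1], [[0, 0, 0], [0, 0, 0], 1], [[0, 0, 0], [0, 0, 0], 1]])

```text
clock: 29.12
eef_pos: [615.0, -178.7, 290.0]
tool_rot: [0.928, 1.57, -0.935]
force: [1.3, -4.5, 0.4]
width: 23.0
```

Call:
jog_arm(series=[[[0, 0, 0], [0, 0, 0], 1], [[0, 0, 0], [0, 0, 0], 1], [[0, 0, 0], [0, 0, 0], 1], [[0, 0, 0], [0, 0, 0], 1]])

```text
clock: 29.62
eef_pos: [614.9, -178.7, 290.0]
tool_rot: [0.999, 1.57, -0.865]
force: [1.1, -4.6, -0.9]
width: 23.2
```

Call:
jog_arm(series=[[[0, 0, 0], [0, 0, 0], 1], [[0, 0, 0], [0, 0, 0], 1], [[0, 0, 0], [0, 0, 0], 1], [[0, 0, 0], [0, 0, 0], 1]])

```text
clock: 30.12
eef_pos: [614.9, -178.8, 290.0]
tool_rot: [0.779, 1.571, -1.085]
force: [1.2, -4.8, -0.6]
width: 23.7
```

Call:
jog_arm(series=[[[0, 0, 0], [0, 0, 0], 1], [[0, 0, 0], [0, 0, 0], 1], [[0, 0, 0], [0, 0, 0], 1], [[0, 0, 0], [0, 0, 0], 1]])

```text
clock: 30.62
eef_pos: [614.9, -178.8, 290.0]
tool_rot: [0.955, 1.57, -0.909]
force: [1.6, -4.4, 0.5]
width: 23.4
```

Call:
jog_arm(series=[[[0, 0, 0], [0, 0, 0.15], 1], [[0, 0, 0], [0, 0, 0.15], 1], [[0, 0, 0], [0, 0, 0], 1], [[0, 0, 0], [0, 0, 0], 1]])

```text
clock: 31.12
eef_pos: [614.9, -178.8, 290.0]
tool_rot: [2.392, 1.571, 0.528]
force: [2.6, -3.7, 0.8]
width: 23.4
```

Call:
jog_arm(series=[[[0, 0, 0], [0, 0, 0], 1], [[0, 0, 0], [0, 0, 0], 1], [[0, 0, 0], [0, 0, 0], 1]])

```text
clock: 31.5
eef_pos: [614.9, -178.8, 290.0]
tool_rot: [2.621, 1.571, 0.757]
force: [2.5, -3.7, -0.5]
width: 22.9
```

Call:
jog_arm(series=[[[0, 0, 0], [0, 0, 0], 1], [[0, 0, 0], [0, 0, 0], 1], [[0, 0, 0], [0, 0, 0], 1]])

```text
clock: 31.88
eef_pos: [614.9, -178.8, 290.0]
tool_rot: [2.651, 1.571, 0.788]
force: [2.5, -4.2, 0.3]
width: 22.9
```

Call:
jog_arm(series=[[[0, 0, 0], [0, 0, 0], 1], [[0, 0, 0], [0, 0, 0], 1], [[0, 0, 0], [0, 0, 0], 1]])

```text
clock: 32.25
eef_pos: [614.8, -178.7, 290.0]
tool_rot: [-2.94, 1.571, 1.48]
force: [2.6, -3.9, 0.5]
width: 23.8
```

Call:
jog_arm(series=[[[0, 0, 0], [0, 0, 0], 1], [[0, 0, 0], [0, 0, 0], 1], [[0, 0, 0], [0, 0, 0], 1]])

```text
clock: 32.62
eef_pos: [614.9, -178.8, 290.0]
tool_rot: [2.799, 1.571, 0.935]
force: [2.5, -3.2, 0.3]
width: 23.5
```

Run:
```python
from h import *
import time
s=read_state();print(s["force"],s["torque"]); time.sleep(1); s=read_state();print(s["force"],s["clock"],s["tau"])
```

```text
[ 2.46115135 -3.21403074  0.27583171] [-0.81855224 -0.70032696  0.08713786]
[ 2.46115135 -3.21403074  0.27583171] 32.625 [-1.53480772e+00 -5.34959435e+01  5.49420297e+00 -1.74689788e+01
 -4.94393371e-01  1.56960603e+00 -3.32086743e-02]
```

Call:
jog_arm(series=[[[0, 0, 0], [0, 0.1, 0.1], 1], [[0, 0, 0], [0, 0.1, 0.1], 1], [[0, 0, 0], [0, 0, 0.05], 1], [[0, 0, 0], [0, 0, 0], 1]])

```text
clock: 33.12
eef_pos: [614.9, -178.8, 289.9]
tool_rot: [-2.398, 1.57, 2.022]
force: [3.6, -2.0, 0.1]
width: 23.3
```

Call:
jog_arm(series=[[[0, 0, 0], [0, 0, 0], 1], [[0, 0, 0], [0, 0, 0], 1], [[0, 0, 0], [0, 0, 0], 1]])

```text
clock: 33.5
eef_pos: [614.8, -178.8, 289.9]
tool_rot: [-2.365, 1.57, 2.054]
force: [2.5, -1.7, -0.1]
width: 22.9
```

Call:
jog_arm(series=[[[0, 0, 0], [0, 0, 0], 1], [[0, 0, 0], [0, 0, 0], 1], [[0, 0, 0], [0, 0, 0], 1]])

```text
clock: 33.88
eef_pos: [614.9, -178.9, 289.9]
tool_rot: [-2.374, 1.57, 2.046]
force: [2.5, -1.2, -0.3]
width: 23.7
```

Call:
jog_arm(series=[[[0, 0, 0], [0, 0, 0], 1], [[0, 0, 0], [0, 0, 0], 1], [[0, 0, 0], [0, 0, 0], 1]])

```text
clock: 34.25
eef_pos: [614.9, -178.9, 289.9]
tool_rot: [-2.447, 1.57, 1.973]
force: [1.5, -0.1, 0.5]
width: 22.8
```

Call:
jog_arm(series=[[[0, 0, 0], [0, 0, 0], 1], [[0, 0, 0], [0, 0, 0], 1], [[0, 0, 0], [0, 0, 0], 1]])

```text
clock: 34.62
eef_pos: [614.9, -178.9, 289.9]
tool_rot: [-2.486, 1.57, 1.933]
force: [2.7, -0.1, 0.8]
width: 23.4
```

Call:
jog_arm(series=[[[0, 0, 0], [0, 0.1, 0], 1], [[0, 0, 0], [0, 0, 0], 1], [[0, 0, 0], [0, 0, 0], 1]])

```text
clock: 35.0
eef_pos: [614.9, -178.9, 289.9]
tool_rot: [-2.193, 1.57, 2.227]
force: [1.1, 0.6, 0.6]
width: 23.3
```

Call:
jog_arm(series=[[[0, 0, 0], [0, 0, 0], 1]])

```text
clock: 35.12
eef_pos: [614.9, -179.0, 289.9]
tool_rot: [-2.139, 1.57, 2.281]
force: [1.4, 1.9, -0.8]
width: 23.3
```

Call:
jog_arm(series=[[[0, 0, 0], [0, 0, 0], 1]])

```text
clock: 35.25
eef_pos: [614.9, -178.9, 289.9]
tool_rot: [-2.188, 1.57, 2.231]
force: [0.9, 1.7, 0.4]
width: 23.2
```

Call:
jog_arm(series=[[[0, 0, 0], [0, 0, 0], 1]])

```text
clock: 35.38
eef_pos: [614.9, -179.0, 289.9]
tool_rot: [-2.159, 1.57, 2.26]
force: [0.7, 2.0, 0.5]
width: 23.6
```

Call:
jog_arm(series=[[[0, 0, 0], [0, 0, 0], 1]])

```text
clock: 35.5
eef_pos: [614.9, -178.9, 289.9]
tool_rot: [-2.194, 1.57, 2.225]
force: [1.5, 2.7, -0.5]
width: 23.4
```

Call:
jog_arm(series=[[[0, 0, 0], [0, 0, 0], 1]])

```text
clock: 35.62
eef_pos: [614.9, -179.0, 289.9]
tool_rot: [-2.164, 1.57, 2.256]
force: [0.2, 2.8, -0.3]
width: 23.2
```

Call:
jog_arm(series=[[[0, 0, 0], [0, 0, 0], 1]])

```text
clock: 35.75
eef_pos: [614.9, -179.0, 289.9]
tool_rot: [-2.242, 1.57, 2.178]
force: [0.9, 2.6, -0.9]
width: 22.9
```

Call:
jog_arm(series=[[[0, 0, 0], [0, 0, 0], 1]])

```text
clock: 35.88
eef_pos: [614.9, -179.0, 289.9]
tool_rot: [-2.165, 1.57, 2.255]
force: [1.5, 2.2, -0.3]
width: 23.2
```

Call:
jog_arm(series=[[[0, 0, 0], [0, 0, 0], 1]])

```text
clock: 36.0
eef_pos: [614.9, -179.0, 289.9]
tool_rot: [-2.2, 1.57, 2.22]
force: [-0.0, 2.4, -0.1]
width: 22.8
```

Call:
jog_arm(series=[[[0, 0, 0], [0, 0, 0], 1]])

```text
clock: 36.12
eef_pos: [614.9, -179.0, 290.0]
tool_rot: [-2.177, 1.57, 2.242]
force: [1.3, 2.9, 0.2]
width: 23.2
```

Call:
jog_arm(series=[[[0, 0, 0], [0, 0, 0], 1]])

```text
clock: 36.25
eef_pos: [614.9, -179.0, 289.9]
tool_rot: [-2.107, 1.57, 2.312]
force: [1.3, 3.2, -0.3]
width: 23.2
```

Call:
jog_arm(series=[[[0, 0, 0], [0, 0, 0], 1]])

```text
clock: 36.38
eef_pos: [614.9, -179.0, 289.9]
tool_rot: [-2.115, 1.57, 2.305]
force: [1.7, 3.4, 0.6]
width: 23.4
```

Call:
jog_arm(series=[[[0, 0, 0], [0, 0, 0], 1]])

```text
clock: 36.5
eef_pos: [614.9, -179.0, 289.9]
tool_rot: [-2.232, 1.57, 2.187]
force: [0.4, 2.6, 0.2]
width: 23.3
```

Call:
jog_arm(series=[[[0, 0, 0], [0, 0, 0], 1]])

```text
clock: 36.62
eef_pos: [614.9, -179.0, 289.9]
tool_rot: [-2.186, 1.57, 2.233]
force: [0.9, 3.5, 0.5]
width: 23.6
```

Call:
jog_arm(series=[[[0, 0, 0], [0, 0, 0], 1]])

```text
clock: 36.75
eef_pos: [614.9, -179.0, 289.9]
tool_rot: [-2.121, 1.57, 2.299]
force: [-0.7, 3.1, -0.3]
width: 23.2
```

Call:
jog_arm(series=[[[0, 0, 0], [0, 0, 0], 1]])

```text
clock: 36.88
eef_pos: [614.9, -179.0, 289.9]
tool_rot: [-2.176, 1.57, 2.244]
force: [0.8, 3.3, -0.4]
width: 23.0
```

Call:
jog_arm(series=[[[0, 0, 0], [0.4, 0, -0.15], 1], [[0, 0, 0], [0, 0, 0], 1], [[0, 0, 0], [0, 0, 0], 1], [[0, 0, 0], [0, 0, 0], 1]])

```text
clock: 37.38
eef_pos: [614.9, -179.0, 289.5]
tool_rot: [-1.887, 1.57, 2.532]
force: [0.2, 3.8, -0.4]
width: 23.2
```

Call:
jog_arm(series=[[[0, 0, 0], [0, 0, 0], 1], [[0, 0, 0], [0, 0, 0], 1]])

```text
clock: 37.62
eef_pos: [614.9, -179.0, 289.6]
tool_rot: [-1.895, 1.571, 2.525]
force: [-1.0, 4.8, -0.5]
width: 22.9
```

Call:
jog_arm(series=[[[0, 0, 0], [0, 0, 0], 1], [[0, 0, 0], [0, 0, 0], 1]])

```text
clock: 37.88
eef_pos: [614.9, -179.0, 289.6]
tool_rot: [-1.716, 1.571, 2.704]
force: [-1.0, 4.7, 0.2]
width: 23.6
```

Call:
jog_arm(series=[[[0, 0, 0], [0, 0, 0], 1], [[0, 0, 0], [0, 0, 0], 1]])

```text
clock: 38.12
eef_pos: [614.9, -179.0, 289.5]
tool_rot: [-1.904, 1.57, 2.515]
force: [-1.2, 4.6, -0.1]
width: 23.4
```

Call:
jog_arm(series=[[[0, 0, 0], [0, 0, 0], 1], [[0, 0, 0], [0, 0, 0], 1]])

```text
clock: 38.38
eef_pos: [615.0, -179.0, 289.5]
tool_rot: [-1.902, 1.57, 2.517]
force: [-1.4, 4.1, -1.2]
width: 23.4
```

Call:
jog_arm(series=[[[0, 0, 0], [0, 0, 0], 1], [[0, 0, 0], [0, 0, 0], 1]])

```text
clock: 38.62
eef_pos: [614.9, -179.0, 289.5]
tool_rot: [-1.694, 1.57, 2.726]
force: [-1.2, 3.6, 0.9]
width: 23.0
```

Call:
jog_arm(series=[[[0, 0, 0], [0, -0.1, -0.15], 1], [[0, 0, 0], [0, 0, 0], 1], [[0, 0, 0], [0, 0, 0], 1], [[0, 0, 0], [0, 0, 0], 1]])

```text
clock: 39.12
eef_pos: [615.0, -179.0, 289.6]
tool_rot: [-0.036, 1.571, -1.9]
force: [-1.6, 4.5, 0.4]
width: 23.4
```

Call:
jog_arm(series=[[[0, 0, 0], [0, 0, 0], 1], [[0, 0, 0], [0, 0, 0], 1]])

```text
clock: 39.38
eef_pos: [615.0, -179.0, 289.6]
tool_rot: [0.242, 1.571, -1.622]
force: [-1.1, 4.0, 0.2]
width: 23.1
```

Call:
jog_arm(series=[[[0, 0, 0], [0, 0, 0], 1], [[0, 0, 0], [0, 0, 0], 1]])

```text
clock: 39.62
eef_pos: [614.9, -179.0, 289.6]
tool_rot: [-0.724, 1.571, -2.588]
force: [-1.0, 3.3, 0.1]
width: 22.8
```

Call:
jog_arm(series=[[[0, 0, 0], [0, 0, 0], 1], [[0, 0, 0], [0, 0, 0], 1]])

```text
clock: 39.88
eef_pos: [615.0, -179.0, 289.6]
tool_rot: [-0.247, 1.571, -2.11]
force: [-1.7, 3.6, -0.2]
width: 23.3
```

Call:
jog_arm(series=[[[0, 0, 0], [0, 0, 0], 1], [[0, 0, 0], [0, 0, 0], 1]])

```text
clock: 40.12
eef_pos: [615.0, -179.0, 289.6]
tool_rot: [-0.153, 1.571, -2.017]
force: [-1.0, 3.3, -0.0]
width: 23.6
```

Vertical force is about zero, and I nudge once more to shed the sideways load.

Call:
jog_arm(series=[[[0, 0, 0], [0, -0.1, -0.15], 1], [[0, 0, 0], [0, 0, 0], 1], [[0, 0, 0], [0, 0, 0], 1], [[0, 0, 0], [0, 0, 0], 1]])

```text
clock: 40.62
eef_pos: [614.9, -178.9, 289.6]
tool_rot: [0.487, 1.571, -1.376]
force: [-0.8, 2.5, -0.7]
width: 23.5
```

Call:
jog_arm(series=[[[0, 0, 0], [0, 0, 0], 1], [[0, 0, 0], [0, 0, 0], 1]])

```text
clock: 40.88
eef_pos: [614.9, -178.9, 289.6]
tool_rot: [0.554, 1.57, -1.31]
force: [-1.1, 1.5, 0.2]
width: 23.3
```

Call:
jog_arm(series=[[[0, 0, 0], [0, 0, 0], 1], [[0, 0, 0], [0, 0, 0], 1]])

```text
clock: 41.12
eef_pos: [614.9, -178.9, 289.6]
tool_rot: [0.429, 1.571, -1.435]
force: [-1.4, 1.9, 0.5]
width: 23.4
```

Call:
jog_arm(series=[[[0, 0, 0], [0, 0, 0], 1], [[0, 0, 0], [0, 0, 0], 1]])

```text
clock: 41.38
eef_pos: [614.9, -178.9, 289.6]
tool_rot: [0.316, 1.571, -1.548]
force: [-0.6, 2.0, 0.2]
width: 23.2
```

Call:
jog_arm(series=[[[0, 0, 0], [0, 0, 0], 1], [[0, 0, 0], [0, 0, 0], 1]])

```text
clock: 41.62
eef_pos: [614.9, -178.9, 289.6]
tool_rot: [0.594, 1.571, -1.27]
force: [-2.2, 1.4, -0.2]
width: 23.2
```

Call:
jog_arm(series=[[[0, 0, 0], [0, 0, 0], -1], [[0, 0, 0], [0, 0, 0], -1], [[0, 0, 0], [0, 0, 0], -1], [[0, 0, 0], [0, 0, 0], -1], [[0, 0, 0], [0, 0, 0], -1], [[0, 0, 0], [0, 0, 0], -1], [[0, 0, 0], [0, 0, 0], -1], [[0, 0, 0], [0, 0, 0], -1]])

```text
clock: 42.62
eef_pos: [614.9, -178.7, 289.6]
tool_rot: [-2.651, 1.571, 1.768]
force: [-0.3, 0.5, 1.0]
width: 85.7
```

Call:
jog_arm(series=[[[0, 0, 0], [-3, 0, 0], -1], [[0, 0, 0], [-8, 0, 0], -1], [[0, 0, 0], [-15, 0, 0], -1], [[0, 0, 0], [-20, 0, 0], -1], [[0, 0, 0], [-20, 0, 0], -1], [[0, 0, 0], [-20, 0, 0], -1], [[0, 0, 0], [-15, 0, 0], -1], [[0, 0, 0], [-5, 0, 0], -1]])

```text
clock: 43.62
eef_pos: [615.2, -179.0, 397.1]
tool_rot: [1.578, 1.569, -0.286]
force: [0.5, -0.3, -0.2]
width: 85.2
```

Call:
jog_arm(series=[[[0, 0, 0], [0, 0, 0], -1], [[0, 0, 0], [0, 0, 0], -1], [[0, 0, 0], [0, 0, 0], -1], [[0, 0, 0], [0, 0, 0], -1], [[0, 0, 0], [0, 0, 0], -1], [[0, 0, 0], [0, 0, 0], -1], [[0, 0, 0], [0, 0, 0], -1], [[0, 0, 0], [0, 0, 0], -1]])

```text
clock: 44.62
eef_pos: [614.9, -178.7, 395.6]
tool_rot: [2.286, 1.571, 0.422]
force: [-0.7, -0.5, -0.9]
width: 85.5
```

Call:
jog_arm(series=[[[0, 0, 0], [0, 0, 0], -1], [[0, 0, 0], [0, 0, 0], -1], [[0, 0, 0], [0, 0, 0], -1], [[0, 0, 0], [0, 0, 0], -1], [[0, 0, 0], [0, 0, 0], -1], [[0, 0, 0], [0, 0, 0], -1], [[0, 0, 0], [0, 0, 0], -1], [[0, 0, 0], [0, 0, 0], -1]])

```text
clock: 45.62
eef_pos: [614.9, -178.7, 395.6]
tool_rot: [-2.652, 1.571, 1.767]
force: [-0.8, -0.1, 0.2]
width: 85.2
```

Call:
jog_arm(series=[[[0, 0, 0], [0, 0, 0], -1], [[0, 0, 0], [0, 0, 0], -1], [[0, 0, 0], [0, 0, 0], -1], [[0, 0, 0], [0, 0, 0], -1], [[0, 0, 0], [0, 0, 0], -1], [[0, 0, 0], [0, 0, 0], -1], [[0, 0, 0], [0, 0, 0], -1], [[0, 0, 0], [0, 0, 0], -1]])

```text
clock: 46.62
eef_pos: [614.9, -178.7, 395.6]
tool_rot: [-2.754, 1.571, 1.665]
force: [-0.3, 0.7, -0.2]
width: 85.8
```

Call:
jog_arm(series=[[[0, 0, 0], [0, 0, 0], -1], [[0, 0, 0], [0, 0, 0], -1], [[0, 0, 0], [0, 0, 0], -1], [[0, 0, 0], [0, 0, 0], -1], [[0, 0, 0], [0, 0, 0], -1], [[0, 0, 0], [0, 0, 0], -1], [[0, 0, 0], [0, 0, 0], -1], [[0, 0, 0], [0, 0, 0], -1]])

```text
clock: 47.62
eef_pos: [614.9, -178.7, 395.6]
tool_rot: [-1.549, 1.571, 2.871]
force: [-0.7, 0.1, 0.4]
width: 85.9
```

```bash
python3 -c "
from cell import *
s=read_state();print(s['clock'],s['force'],s['width']);print(finish_job())"
```

```text
47.625 [-0.65933891  0.06861215  0.36031927] 85.88701018518331
the job is handed in; nothing more can be done
None
```

I hung the tote in the saddle, let go once the spring carried its weight, and handed the job in at 47.6 s. I could not look at it after letting go, and the hand-in reports no verdict.

- **Lift and approach:** I gripped the tote across the 24 mm of its black grip. The force readings in the air put its weight at about 3.7–4.1 N. I brought it in level from beyond the arm's tip, and before lowering the bar was within about 1 mm of the V.
- **Riding the arm down:** I lowered along the arm's arc to about 30 mm below first contact, roughly 0.12 rad by the beam's slope in the images. I held there for over 20 s while I trimmed the position.
- **Letting go:** Averaged over the hold, the vertical force was within about 0.1 N of zero. It was also about zero in the last readings before I opened the fingers, with 1–2 N still pushing sideways. I then backed straight up 106 mm and waited 4 s.
- **Last checks:** The gripper was fully open and the force readings were only noise, so the robot was touching nothing.

**What disagreed or was missing:**
- The force averages used up all 200 camera calls, so there is no picture of the tote hanging free. The last image measurement, with the tote still held, had the bar in the V and the arm sunk.
- While I held the tote, the sideways force kept creeping to as much as about 6 N because the robot holds its position very stiffly. One of my early corrections went the wrong way before I reversed it. The 15 N limit on the arm was not measured directly.
- Estimates of the vertical force left over varied by about ±0.3 N, so the balance point rests on their average.

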